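# Call the operator and point out the uncapped reagent bottle

### The arm

A 6-joint arm with a two-finger parallel gripper is mounted at the origin on the work surface. World frame = base frame: x ahead of the robot, y to its left, z up, the work surface at z = 0. Lengths are in mm, angles in rad, forces in N, time in s.
With the tool pointing down it reaches from about 375 to 975 mm from the base axis. Payload 3.8 kg.
Tool frame: the origin (TCP) lies between the finger pads; the fingertips stand manip.nose_length ahead of it and the grasp point (between the pads) lies 3 mm ahead of it (manip.nose_length is the distance from the TCP to the fingertips, in mm); z points along the fingers, y is the line along which they close (so a half turn about z gives the same grasp; the last joint's range is limited). The gripper opens to 85 mm and grips with 20 to 120 N. Pads are 22 mm wide; open, the fingers measure 114 mm over their backs; the gripper's body (76 mm by 85 mm) begins 54 mm behind the grasp point. The pads swing forward as they close: fully open they stand 13 mm farther back than shut.
Start: joints at [-1.209, 0.264, 1.604, -0, 1.274, -0.037], TCP at [262.105, -622.028, 253.28] pointing down, gripper open.
Joint ranges: [-2.63, 2.63], [-0.94, 2.18], [0.31, 2.57], [-1.31, 4.45], [0, 2.66], [-2.55, 2.55]. Speed limits (rad/s): [2.57, 2.57, 3.14, 3.14, 3.14, 3.14].

### API

Orientations are given as a unit quaternion [x, y, z, w].
In Python, from cell import monitor, vision, manip gives the robot as it stands.
- The arm moves only by the tool step_arm, never from a script. Its arguments are lists of equal length, an entry for each row: "dp": the shift along the tool's x, y, z in m, a list of three; "delta_rot": the turn, a rotation vector about the tool's x, y, z in degrees, a list of three; "jaw": the gripper command: -1 is fully open, 1 is shut, values between are in proportion. In form: {"dp": [[x, y, z], ...], "delta_rot": [[rx, ry, rz], ...], "jaw": [jaw, ...]}. A call has 1 to 8 rows; each row is the pose to reach, as a shift and turn from the pose commanded when the call began, along the tool's axes at that moment; what a row does not reach only later rows make up. A row lasts 1/10 s, in which the tool goes at most 50 mm and 8.59 degrees, less where a joint would pass 70% of its speed; a pose out of reach is approached as far as the arm can. A call with a gripper value outside its range is refused whole. The fingers move at their own pace and stop on an object; "grip_force" is the grip in N (left out, the last holds). Time passes only in rows, so rows that repeat a pose let the fingers close. It gives the time, the measured TCP pose, the force, the opening and the grip force at its end, in the units of the state.
- monitor.sense(): the state, without advancing time (a new reading comes with each control period).
- vision.grab_frame(name): name is "scene" or "side" or "wrist"; returns (picture, depth): 480x640x3 uint8, blue, green, red; 480x640 float32, mm along the optical axis (not along the pixel's ray), 0 where there is no reading.
- vision.get_calibration(name): a dict with "vertical_fov" (degrees; the focal length in pixels is half the picture's height over the tangent of half this angle, whatever the lens; pixels are square), "cx", "cy" (the principal point, pixels), "world_to_cam" (4x4, takes a point from world to camera coordinates); the wrist camera has in their place "mount" (4x4, takes a point from camera to tool coordinates, whose origin is the TCP and whose axes are the flange's). Camera axes: x right, y up, looking along -z (the intrinsics and any distortion apply to the point x, -y, -z); pixel columns grow to the right and rows downward; lengths in mm; the calibration is good to about 2 mm. A picture is of the moment at which its call begins: read the wrist's pose just before it. get_calibration takes no time and is no camera call.
- manip.hand_in(): hands the job in; it is judged then, once.
The state is a dict: "t": time; "qpos": joint angles; "qvel": joint speeds; "tau": joint torques, N m; "eef_pos": TCP position; "eef_rot": TCP orientation; "force": force on the tool from outside, world axes, zero at the start; "moment": the same for the moment, N m; "grip_width": finger opening in mm; "finger_force": force on a finger pad.
Only numpy, scipy, OpenCV 4.12 (cv2) and the standard library are available. Lean on these libraries where they do the work, as an engineer would, in place of code of your own. Each camera call takes 0.05 s, during which the arm holds its last target. There are 200 camera calls.

### The job

One reagent bottle in the carousel has lost its screw cap, so show the operator: press the call button, then point at the loose cap lying on the bench for at least two seconds, then point at the bottle it is missing from and finish your program while still pointing there. To point, hold the fingertips centred directly above the thing, a finger's breadth or two over it. Never touch, move or lift the cap, the bottles, the carousel or the things standing beside it, and do not bring the fingertips down over any of the other bottles.

Things in the scene. Friction and masses are not known exactly. Their poses are not given: they have to be found in the camera images.
- call (a joint): travel of the call button, m: 0 up, 0.006 fully pressed; a spring brings it back up. It goes straight down, takes about 5 N at the bottom, and counts as pressed beyond 0.004
- call_top (a point): middle of the top of the call button: a round white button 36 mm across standing up from a round grey housing 52 mm across and 12 mm high that is fixed to the bench; its top is 22 mm above the bench when up; the only button there
- carousel: white round reagent carousel, fixed to the bench (it does not turn in this job), 280 mm across, rim 30 mm high; origin at the middle of its underside. Six bottles stand in 12 mm high black collars on a circle of 90 mm radius, 60 degrees apart, on a floor 10 mm above the bench. The hub in the middle has a steel wire handle that rises to 61 mm above the bench
- open_bottle: the amber bottle WITHOUT a cap: round, 40 mm across, 80 mm tall to its bare 27 mm wide neck, whose 21 mm mouth shows as a black hole seen from above; loose in its collar; origin at the middle of its underside, z up
- open_bottle_top (a point): middle of the mouth of the bottle without a cap, 80 mm above its underside (90 mm above the bench)
- cap: the missing screw cap, lying mouth down on the bench beside the carousel: dark brown ribbed disc, 33 mm across, 16 mm high, loose and light; origin at the middle of its underside, z up
- cap_top (a point): middle of the top of the loose cap, 16 mm above the bench
- beaker: bystander: glass beaker, 60 mm across, 70 mm tall, loose on the bench; origin at the middle of its underside
- tip_box: bystander: low grey box with a clear lid, 76 x 56 mm, 46 mm tall, loose on the bench; origin at the middle of its underside
- capped_1: one of the five amber bottles that have their dark brown cap on: 40 mm across, 86 mm tall with its 33 mm wide cap, loose in its collar; origin at the middle of its underside
- capped_1_top (a point): middle of the top of that bottle's cap, 96 mm above the bench
- capped_2: one of the five amber bottles that have their dark brown cap on: 40 mm across, 86 mm tall with its 33 mm wide cap, loose in its collar; origin at the middle of its underside
- capped_2_top (a point): middle of the top of that bottle's cap, 96 mm above the bench
- capped_3: one of the five amber bottles that have their dark brown cap on: 40 mm across, 86 mm tall with its 33 mm wide cap, loose in its collar; origin at the middle of its underside
- capped_3_top (a point): middle of the top of that bottle's cap, 96 mm above the bench
- capped_4: one of the five amber bottles that have their dark brown cap on: 40 mm across, 86 mm tall with its 33 mm wide cap, loose in its collar; origin at the middle of its underside
- capped_4_top (a point): middle of the top of that bottle's cap, 96 mm above the bench
- capped_5: one of the five amber bottles that have their dark brown cap on: 40 mm across, 86 mm tall with its 33 mm wide cap, loose in its collar; origin at the middle of its underside
- capped_5_top (a point): middle of the top of that bottle's cap, 96 mm above the bench
There are look-alikes about, which are no part of the job. What is meant by the cap is not blue, and is the smaller of those in its own colour. Leave any purple look-alike of the capped_2 alone.

How it is judged (in metres and radians):
On the way, in this order (a step that is already met when the one before it is completed fails the run):
1. the call button is pressed (value of joint call above 0.004 m), for 0.05 s.
2. the fingertips point at the loose cap from just above for two seconds (horizontal distance between the grasp point and cap_top below 0.025 m and z of the grasp point in the frame of cap_top between 0.015 and 0.07 m), for 1.8 s.
3. the fingertips point at the mouth of the bottle without a cap from just above (horizontal distance between the grasp point and open_bottle_top below 0.025 m and z of the grasp point in the frame of open_bottle_top between 0.015 and 0.07 m), for 0.3 s.
At the end, for the whole second after the job is handed in: The grasp point (fingertips are 19 mm past it) is within 25 mm sideways of the middle of the open bottle's mouth and 15 to 70 mm above it; the button is up; cap and bottles are upright and within 8 mm, beaker and tip box within 15 mm, of where they began (all of step 3 and value of joint call below 0.002 m and distance of each of open_bottle, capped_1, capped_2, capped_3, capped_4, capped_5, cap from where it was at the start of the episode below 0.008 m and distance of each of beaker, tip_box from where it was at the start of the episode below 0.015 m and angle between each of open_bottle, capped_1, capped_2, capped_3, capped_4, capped_5, cap's own z axis and vertical below 0.1 rad); the robot touches nothing.
It fails at once if a bottle or the loose cap is touched (contact force between any of the fingers, the arm and open_bottle above 0.3 N or contact force between any of the fingers, the arm and capped_1 above 0.3 N or contact force between any of the fingers, the arm and capped_2 above 0.3 N or contact force between any of the fingers, the arm and capped_3 above 0.3 N or contact force between any of the fingers, the arm and capped_4 above 0.3 N or contact force between any of the fingers, the arm and capped_5 above 0.3 N or contact force between any of the fingers, the arm and cap above 0.3 N).
It fails at once if a bottle or the loose cap is moved or lifted (distance of any of open_bottle, capped_1, capped_2, capped_3, capped_4, capped_5, cap from where it was at the start of the episode above 0.008 m).
It fails at once if the carousel, the beaker or the tip box is touched, or the beaker or tip box moved (distance of any of beaker, tip_box from where it was at the start of the episode above 0.015 m or contact force between any of the fingers, the arm and carousel above 0.3 N or contact force between any of the fingers, the arm and beaker above 0.3 N or contact force between any of the fingers, the arm and tip_box above 0.3 N).
It fails at once if the fingertips come down over a capped bottle (within 15 mm of its axis and about 25 mm of its top) ((horizontal distance between the grasp point and capped_1_top below 0.015 m and z of the grasp point in the frame of capped_1_top between 0 and 0.045 m) or (horizontal distance between the grasp point and capped_2_top below 0.015 m and z of the grasp point in the frame of capped_2_top between 0 and 0.045 m) or (horizontal distance between the grasp point and capped_3_top below 0.015 m and z of the grasp point in the frame of capped_3_top between 0 and 0.045 m) or (horizontal distance between the grasp point and capped_4_top below 0.015 m and z of the grasp point in the frame of capped_4_top between 0 and 0.045 m) or (horizontal distance between the grasp point and capped_5_top below 0.015 m and z of the grasp point in the frame of capped_5_top between 0 and 0.045 m)).
It also fails if it takes over 53 s, if anything falls off the work surface, if the arm or the gripper's body presses on something with over 40 N, if the wrist force passes 120 N, or if a joint passes its speed limit or range.

## Working session

There is one attempt and no reset: what is moved stays moved. The work goes in short steps, Python scripts to look and compute and a tool call to move; the robot and the scene stay as the last step left them, time stands still between calls to the robot, and variables do not carry over. Pictures are saved under pics/ and viewed, at most 10 in all, crops included, and the job is handed in when it is done.

Besides the shell and the picture viewer there is one more tool, called after "Request:" as name(argument=value, ...), one argument or row to a line, values as JSON. step_arm: Moves the arm, as the interface text tells. Its arguments: {"type":"object","properties":{"dp":{"type":"array"},"delta_rot":{"type":"array"},"jaw":{"type":"array"},"grip_force":{"type":"number"}},"required":["dp","delta_rot","jaw"]}

```bash
ls; mkdir -p pics; python3 - <<'E'
from cell import monitor, vision, manip
import cv2,numpy as np,json
s=monitor.sense();print(s['t'],s['eef_pos'],s['eef_rot'],s['grip_width'],manip.nose_length)
for n in ['scene','side','wrist']:
    im,d=vision.grab_frame(n);cv2.imwrite(f'pics/{n}0.png',im);np.save(f'pics/{n}0.npy',d)
    c=vision.get_calibration(n);print(n,c, (d>0).mean())
E
```

```text
pics
0.0 [ 261.84008477 -621.39355763  251.95180804] [ 9.80186865e-01  1.98071801e-01 -1.97810787e-04 -1.11047204e-03] 85.64267937403613 22.0
scene {'vertical_fov': 44.04391096889137, 'cx': 317.93908627556266, 'cy': 243.13928824855677, 'world_to_cam': array([[ 8.46595385e-01,  5.31861791e-01,  1.99822286e-02,
        -5.46752055e+02],
       [-3.19247980e-01,  4.77409253e-01,  8.18633698e-01,
         1.22491913e+02],
       [ 4.25860284e-01, -6.99430797e-01,  5.73968273e-01,
        -1.47483212e+03],
       [ 0.00000000e+00,  0.00000000e+00,  0.00000000e+00,
         1.00000000e+00]])} 0.996220703125
side {'vertical_fov': 47.49056703663866, 'cx': 318.3782049351239, 'cy': 236.94966912783332, 'world_to_cam': array([[ 9.55696409e-01, -2.94263843e-01,  7.29139011e-03,
        -5.96013748e+02],
       [ 2.21025740e-01,  7.33756145e-01,  6.42455867e-01,
        -1.72651283e+02],
       [-1.94401635e-01, -6.12381181e-01,  7.66287997e-01,
        -1.21573345e+03],
       [ 0.00000000e+00,  0.00000000e+00,  0.00000000e+00,
         1.00000000e+00]])} 0.9959765625
wrist {'vertical_fov': 66.70731118064823, 'cx': 319.82861760529397, 'cy': 235.32976460101585, 'mount': array([[-1.64230627e-05,  9.57684637e-01,  2.87819622e-01,
         7.38060768e+01],
       [ 9.99999918e-01, -1.00773089e-04,  3.92370401e-04,
         5.06760565e-01],
       [ 4.04771578e-04,  2.87819605e-01, -9.57684557e-01,
        -1.20140686e+02],
       [ 0.00000000e+00,  0.00000000e+00,  0.00000000e+00,
         1.00000000e+00]])} 0.99591796875
```

View pics/scene0.png

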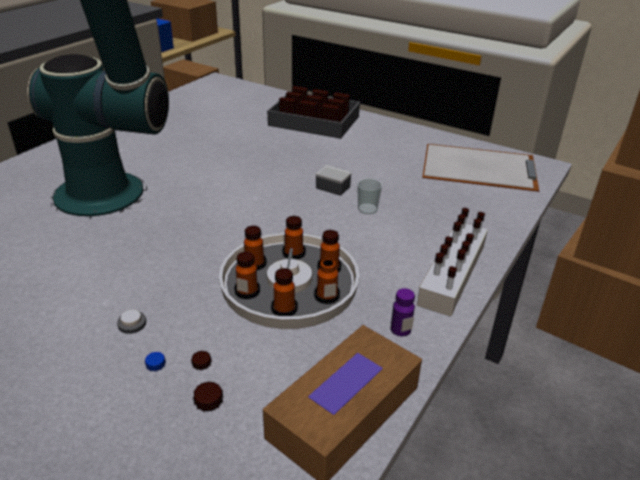

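View pics/side0.png

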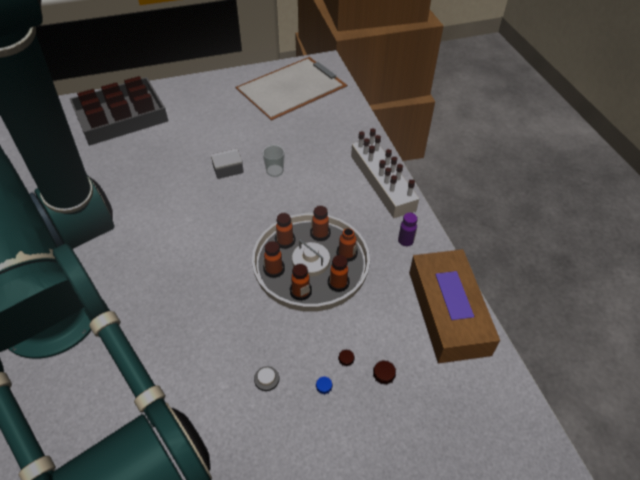

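The scene view shows the button at (131,320) and three loose caps: blue (155,361), small brown (201,360) and large brown (208,396). The bottle with no cap appears to be at (328,280), and at (347,243) in the side view. The cap meant is the small brown one, since it isn't blue and is the smaller of the two browns. I'll measure it and confirm with a crop.

```bash
cat > h.py <<'E'
import numpy as np,cv2
from cell import vision
def ray(c,u,v,W2C=None):
    f=240/np.tan(np.radians(c['vertical_fov'])/2)
    d=np.array([(u-c['cx'])/f,-(v-c['cy'])/f,-1.])
    C=np.linalg.inv(c['world_to_cam'] if W2C is None else W2C)
    return C[:3,3],C[:3,:3]@d
def plane(c,u,v,z,W=None):
    o,d=ray(c,u,v,W);return o+d*(z-o[2])/d[2]
E
python3 - <<'E'
from h import *
S={}
for n in ['scene','side']:
    im=cv2.imread(f'pics/{n}0.png');d=np.load(f'pics/{n}0.npy');c=vision.get_calibration(n)
    pts={'scene':{'call':(131,316,22),'blue':(155,359,16),'cap':(201,357,16),'big':(208,392,16),'open':(328,266,90),'purple':(405,295,96),'tipbox':(334,173,46),'beaker':(369,183,70)},
         'side':{'call':(266,376,22),'blue':(324,383,16),'cap':(346,356,16),'big':(385,369,16),'open':(348,235,90),'purple':(410,219,96),'tipbox':(227,157,46),'beaker':(274,150,70)}}[n]
    for k,(u,v,z) in pts.items():
        f=240/np.tan(np.radians(c['vertical_fov'])/2)
        print(n,k,plane(c,u,v,z).round(), 'mm/px',(d[v,u]/f).round(2))
    # capped bottle tops & caps: dark brown blobs
    hsv=cv2.cvtColor(im,cv2.COLOR_BGR2HSV)
    b,g,r=[im[...,i].astype(int) for i in range(3)]
    m=((r-b>15)&(r<90)&(g<35)).astype(np.uint8)
    N,l,st,ce=cv2.connectedComponentsWithStats(m)
    for i in range(1,N):
        if 40<st[i,4]<900 and st[i,1]>190: print(n,st[i],ce[i].round(1),'z96',plane(c,*ce[i],90)[:2].round(),'z8',plane(c,*ce[i],8)[:2].round())
a=cv2.imread('pics/scene0.png')
p=cv2.resize(a[220:420,110:370],None,fx=3,fy=3,interpolation=cv2.INTER_CUBIC)
cv2.imwrite('pics/crop.png',np.clip(p.astype(float)*1.5,0,255))
E
```

```text
scene call [ 424. -288.   22.] mm/px 1.82
scene blue [ 533. -338.   16.] mm/px 1.69
scene cap [ 594. -292.   16.] mm/px 1.7
scene big [ 654. -344.   16.] mm/px 1.58
scene open [690. -38.  90.] mm/px 1.85
scene purple [848. -42.  96.] mm/px 1.76
scene tipbox [473. 350.  46.] mm/px 2.51
scene beaker [589. 315.  70.] mm/px 2.4
scene [455 209  13  21  91] [460.7 218.6] z96 [837. 257.] z8 [801. 386.]
scene [475 213   9  14  54] [478.9 218.9] z96 [869. 277.] z8 [837. 409.]
scene [287 217  14  13 147] [293.2 222.8] z96 [554.  47.] z8 [483. 151.]
scene [246 227  14  14 156] [252.4 232.9] z96 [507. -29.] z8 [431.  66.]
scene [323 231  15  14 161] [329.9 237.3] z96 [644.  44.] z8 [584. 148.]
scene [284 235  20  21 298] [293.6 244.7] z96 [598. -17.] z8 [533.  79.]
scene [459 234  14  25 115] [465.1 245.8] z96 [880. 167.] z8 [849. 285.]
scene [437 238  15  24 118] [443.7 249. ] z96 [849. 133.] z8 [815. 248.]
scene [237 244  28  51 679] [250.7 265.2] z96 [ 569. -116.] z8 [500. -32.]
scene [318 249  22  23 311] [329.1 260.1] z96 [682. -22.] z8 [627.  74.]
scene [276 269  16  17 207] [283.3 276.6] 
[... 812 characters left out ...]
  21  29 319] [342.3 256.4] z96 [648. -98.] z8 [672. -38.]
side [265 259  18  16 183] [273.6 267.1] z96 [495. -83.] z8 [506. -22.]
side [411 260  32 101 729] [426.4 312.2] z96 [ 767. -285.] z8 [ 801. -242.]
side [293 265  14  14 149] [299.4 271.4] z96 [ 546. -110.] z8 [561. -51.]
side [330 272  18  17 217] [338.3 280.7] z96 [ 619. -158.] z8 [ 640. -104.]
side [292 282  16  16 122] [297.  289.3] z96 [ 528. -154.] z8 [542. -99.]
side [339 351  15  14 157] [346.  357.1] z96 [ 576. -334.] z8 [ 594. -294.]
side [374 361  21  21 339] [384.2 371.3] z96 [ 636. -383.] z8 [ 658. -348.][ WARN:0@0.228] global loadsave.cpp:1063 imwrite_ Unsupported depth image for selected encoder is fallbacked to CV_8U.
```

View pics/crop.png

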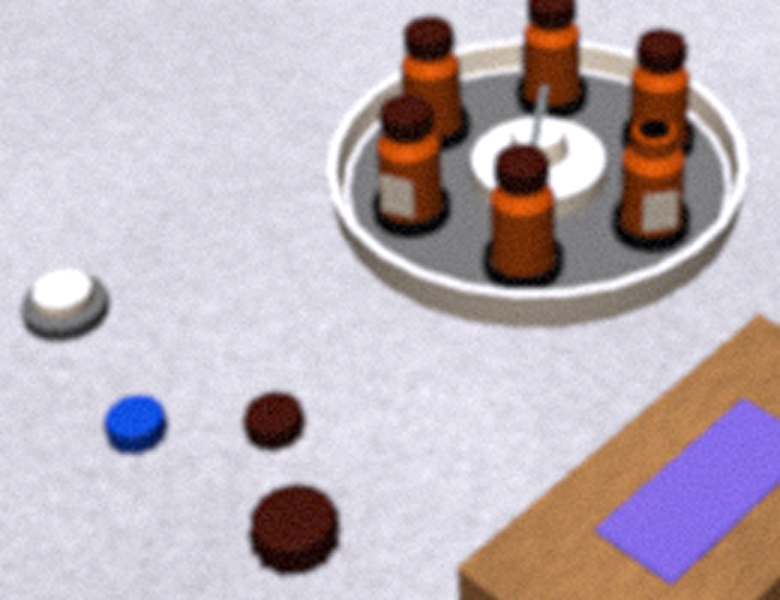

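The crop confirms both targets. The small brown cap is at crop (274,420), and the larger brown and blue ones are look-alikes. The only bottle with a black mouth is at crop (655,128). I'll move above the button with the jaw shut.

Request:
step_arm(
  dp=[
    [0.035, -0.03, 0.01],
    [0.07, -0.061, 0.02],
    [0.104, -0.091, 0.03],
    [0.139, -0.121, 0.04],
    [0.174, -0.152, 0.05],
    [0.208, -0.182, 0.06],
    [0.243, -0.212, 0.07],
    [0.277, -0.243, 0.08],
  ],
  delta_rot=[
    [0, 0, 0],
    [0, 0, 0],
    [0, 0, 0],
    [0, 0, 0],
    [0, 0, 0],
    [0, 0, 0],
    [0, 0, 0],
    [0, 0, 0],
  ],
  jaw=[1, 1, 1, 1, 1, 1, 1, 1],
)

```text
t: 0.95
eef_pos: [423.4, -288.8, 172.8]
eef_rot: [0.98, 0.198, 0.0, 0.0]
force: [1.2, -0.0, -0.6]
grip_width: 0.5
finger_force: 0.0
```

Request:
step_arm(
  dp=[
    [0, 0, 0],
    [0, 0, 0],
    [0, 0, 0],
    [0, 0, 0],
  ],
  delta_rot=[
    [0, 0, 0],
    [0, 0, 0],
    [0, 0, 0],
    [0, 0, 0],
  ],
  jaw=[1, 1, 1, 1],
)

```text
t: 1.35
eef_pos: [422.8, -291.9, 173.7]
eef_rot: [0.98, 0.197, 0.0, 0.0]
force: [-0.6, 0.8, 0.6]
grip_width: -0.1
finger_force: 0.0
```

```bash
cat >> h.py <<'E'
from scipy.spatial.transform import Rotation as Ro
from cell import monitor
def look(name):
    s=monitor.sense();im,d=vision.grab_frame('wrist');cv2.imwrite(f'pics/{name}.png',im)
    c=vision.get_calibration('wrist');T=np.eye(4);T[:3,:3]=Ro.from_quat(s['eef_rot']).as_matrix();T[:3,3]=s['eef_pos']
    W=np.linalg.inv(T@c['mount']);np.savez(f'pics/{name}.npz',W=W,T=T,d=d)
    print(s['t'],s['eef_pos'].round(1),s['eef_rot'].round(3),s['grip_width'],s['force'])
    return im,d,c,W,T
def shift(T,p): return T[:3,:3].T@(np.array(p)-T[:3,3])
E
python3 - <<'E'
from h import *
look('w1')
E
```

```text
1.35 [ 422.8 -291.9  173.7] [0.98  0.197 0.    0.   ] -0.11676701337772216 [-0.62620714  0.75601537  0.56156362]
```

View pics/w1.png

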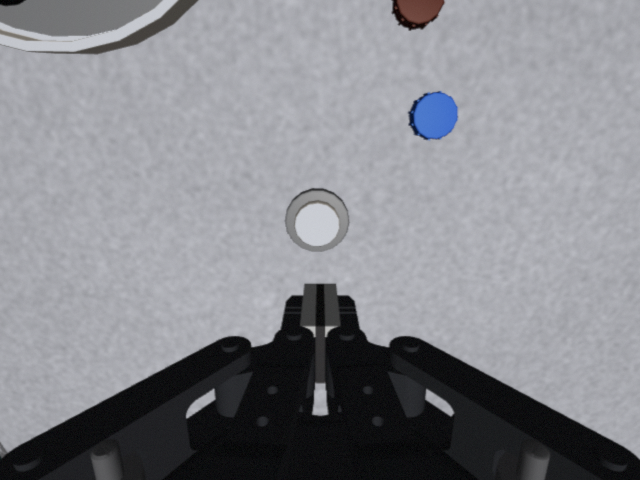

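The wrist view shows the button top at (317,224), the blue cap at (434,116), and the edge of the brown cap at (417,5).

```bash
python3 - <<'E'
from h import *
z=np.load('pics/w1.npz');c=vision.get_calibration('wrist')
p=plane(c,317,224,22,z['W']);print(p,shift(z['T'],p))
f=240/np.tan(np.radians(c['vertical_fov'])/2);print(z['d'][224,317],'width',44*z['d'][224,317]/f)
E
```

```text
[ 423.35639257 -289.93193167   22.        ] [  1.22324983  -1.78872292 151.73769364]
281.6044 width 33.98216303636288
```

Request:
step_arm(
  dp=[
    [0.001, -0.002, 0.04],
    [0.001, -0.002, 0.08],
    [0.001, -0.002, 0.115],
    [0.001, -0.002, 0.125],
    [0.001, -0.002, 0.131],
    [0.001, -0.002, 0.1355],
    [0.001, -0.002, 0.1355],
    [0.001, -0.002, 0.1355],
  ],
  delta_rot=[
    [0, 0, 0],
    [0, 0, 0],
    [0, 0, 0],
    [0, 0, 0],
    [0, 0, 0],
    [0, 0, 0],
    [0, 0, 0],
    [0, 0, 0],
  ],
  jaw=[1, 1, 1, 1, 1, 1, 1, 1],
)

```text
t: 2.2
eef_pos: [424.0, -289.2, 39.4]
eef_rot: [0.98, 0.198, 0.001, 0.001]
force: [-2.8, 0.4, 3.9]
grip_width: -0.1
finger_force: 2.0
```

Request:
step_arm(
  dp=[
    [0, 0, 0],
    [0, 0, 0],
  ],
  delta_rot=[
    [0, 0, 0],
    [0, 0, 0],
  ],
  jaw=[1, 1],
)

```text
t: 2.4
eef_pos: [424.0, -289.2, 39.0]
eef_rot: [0.98, 0.198, 0.001, 0.001]
force: [-2.5, -2.1, 4.6]
grip_width: 0.0
finger_force: 2.1
```

Request:
step_arm(
  dp=[
    [0, 0, 0.001],
    [0, 0, 0.002],
    [0, 0, 0.002],
    [0, 0, 0.002],
  ],
  delta_rot=[
    [0, 0, 0],
    [0, 0, 0],
    [0, 0, 0],
    [0, 0, 0],
  ],
  jaw=[1, 1, 1, 1],
)

```text
t: 2.8
eef_pos: [424.0, -289.2, 37.8]
eef_rot: [0.98, 0.198, 0.001, 0.001]
force: [-6.0, 0.8, 16.8]
grip_width: -0.3
finger_force: 7.9
```

The force rose to 16.8 N, so the button has bottomed out and counts as pressed. Next I lift and go above the cap.

Request:
step_arm(
  dp=[
    [0, 0, -0.04],
    [0, 0, -0.08],
    [0, 0, -0.12],
    [0.04, 0.017, -0.12],
    [0.08, 0.035, -0.12],
    [0.12, 0.053, -0.12],
    [0.155, 0.07, -0.12],
    [0.155, 0.07, -0.12],
  ],
  delta_rot=[
    [0, 0, 0],
    [0, 0, 0],
    [0, 0, 0],
    [0, 0, 0],
    [0, 0, 0],
    [0, 0, 0],
    [0, 0, 0],
    [0, 0, 0],
  ],
  jaw=[1, 1, 1, 1, 1, 1, 1, 1],
)

```text
t: 3.6
eef_pos: [598.3, -292.3, 155.4]
eef_rot: [0.98, 0.199, 0.002, 0.001]
force: [-0.7, 0.4, -0.1]
grip_width: -0.1
finger_force: 0.0
```

Request:
step_arm(
  dp=[
    [0, 0, 0],
    [0, 0, 0],
    [0, 0, 0],
  ],
  delta_rot=[
    [0, 0, 0],
    [0, 0, 0],
    [0, 0, 0],
  ],
  jaw=[1, 1, 1],
)

```text
t: 3.9
eef_pos: [591.9, -292.5, 155.5]
eef_rot: [0.98, 0.198, -0.0, -0.0]
force: [0.1, 0.1, 0.4]
grip_width: 0.1
finger_force: 0.0
```

```bash
python3 - <<'E'
from h import *
im,d,c,W,T=look('w2')
b,g,r=[im[...,i].astype(int) for i in range(3)]
m=((r-b>20)&(r-g>20)).astype(np.uint8)
N,l,st,ce=cv2.connectedComponentsWithStats(m)
f=240/np.tan(np.radians(c['vertical_fov'])/2)
for i in range(1,N):
    if st[i,4]>300:
        p=plane(c,*ce[i],14,W);print(st[i],ce[i].round(),p.round(1),shift(T,p).round(1),'width mm',st[i,2]*d[int(ce[i][1]),int(ce[i][0])]/f)
E
```

```text
3.9 [ 591.9 -292.5  155.5] [ 0.98   0.198 -0.    -0.   ] 0.1267888881351329 [0.06458106 0.10724687 0.43228572]
[   8    3  109   93 5815] [68. 56.] [636.5 -95.6  14. ] [ 117.5 -164.1  141.6] width mm 56.81171538027364
[  0   7  17  63 734] [ 6. 40.] [630.3 -56.9  14. ] [ 126.8 -202.2  141.6] width mm 7.577396794676727
[ 395  145   68   67 3226] [430. 178.] [ 657.3 -350.4   14. ] [ 37.9  78.9 141.4] width mm 47.13384151366322
[   0  160   83   75 3638] [ 30. 192.] [536.3 -88.8  14. ] [  27.7 -209.2  141.7] width mm 48.517325745424365
[ 301  205   43   44 1436] [322. 227.] [ 594.1 -293.4   14. ] [  1.7   1.8 141.5] width mm 31.73538873273991
```

View pics/w2.png

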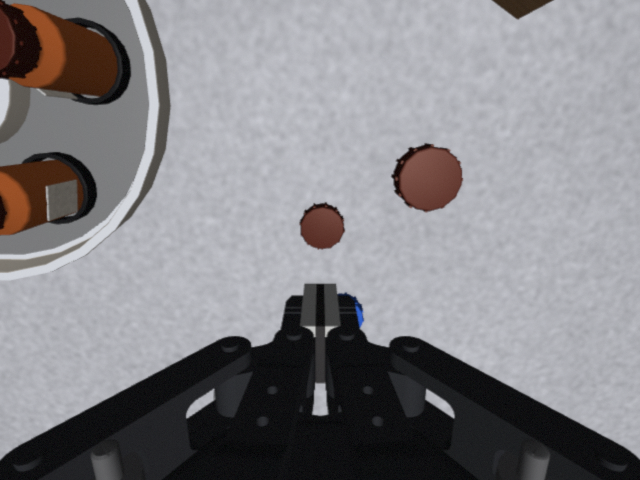

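The wrist view shows the 32 mm brown cap at (322,227), and the 47 mm look-alike at (430,178). I'm lowering over the small one and holding.

Request:
step_arm(
  dp=[
    [0.002, 0.002, 0.03],
    [0.002, 0.002, 0.06],
    [0.002, 0.002, 0.08],
    [0.002, 0.002, 0.09],
    [0.002, 0.002, 0.095],
    [0.002, 0.002, 0.095],
    [0.002, 0.002, 0.095],
    [0.002, 0.002, 0.095],
  ],
  delta_rot=[
    [0, 0, 0],
    [0, 0, 0],
    [0, 0, 0],
    [0, 0, 0],
    [0, 0, 0],
    [0, 0, 0],
    [0, 0, 0],
    [0, 0, 0],
  ],
  jaw=[1, 1, 1, 1, 1, 1, 1, 1],
)

```text
t: 4.75
eef_pos: [596.8, -294.3, 62.4]
eef_rot: [0.98, 0.198, 0.001, 0.001]
force: [0.6, -0.1, 0.7]
grip_width: 0.1
finger_force: 0.0
```

Request:
step_arm(
  dp=[
    [0, 0, 0],
    [0, 0, 0],
    [0, 0, 0],
    [0, 0, 0],
    [0, 0, 0],
    [0, 0, 0],
    [0, 0, 0],
    [0, 0, 0],
  ],
  delta_rot=[
    [0, 0, 0],
    [0, 0, 0],
    [0, 0, 0],
    [0, 0, 0],
    [0, 0, 0],
    [0, 0, 0],
    [0, 0, 0],
    [0, 0, 0],
  ],
  jaw=[1, 1, 1, 1, 1, 1, 1, 1],
)

```text
t: 5.55
eef_pos: [595.7, -293.7, 60.7]
eef_rot: [0.98, 0.198, -0.0, -0.0]
force: [-0.4, 0.0, 0.1]
grip_width: 0.1
finger_force: 0.0
```

Request:
step_arm(
  dp=[
    [0, 0, 0],
    [0, 0, 0],
    [0, 0, 0],
    [0, 0, 0],
    [0, 0, 0],
    [0, 0, 0],
    [0, 0, 0],
    [0, 0, 0],
  ],
  delta_rot=[
    [0, 0, 0],
    [0, 0, 0],
    [0, 0, 0],
    [0, 0, 0],
    [0, 0, 0],
    [0, 0, 0],
    [0, 0, 0],
    [0, 0, 0],
  ],
  jaw=[1, 1, 1, 1, 1, 1, 1, 1],
)

```text
t: 6.35
eef_pos: [595.8, -293.7, 60.8]
eef_rot: [0.98, 0.198, 0.0, -0.0]
force: [0.1, 0.1, -0.0]
grip_width: -0.3
finger_force: 0.0
```

Request:
step_arm(
  dp=[
    [0, 0, 0],
    [0, 0, 0],
    [0, 0, 0],
    [0, 0, 0],
    [0, 0, 0],
    [0, 0, 0],
    [0, 0, 0],
    [0, 0, 0],
  ],
  delta_rot=[
    [0, 0, 0],
    [0, 0, 0],
    [0, 0, 0],
    [0, 0, 0],
    [0, 0, 0],
    [0, 0, 0],
    [0, 0, 0],
    [0, 0, 0],
  ],
  jaw=[1, 1, 1, 1, 1, 1, 1, 1],
)

```text
t: 7.15
eef_pos: [595.8, -293.7, 60.8]
eef_rot: [0.98, 0.198, -0.0, -0.0]
force: [0.3, -0.3, -0.0]
grip_width: -0.1
finger_force: 0.0
```

Request:
step_arm(
  dp=[
    [0, 0, -0.045],
    [0, 0, -0.09],
    [0, 0, -0.135],
    [0, 0, -0.18],
    [0.03, -0.033, -0.18],
    [0.06, -0.066, -0.18],
    [0.09, -0.1, -0.18],
    [0.12, -0.133, -0.18],
  ],
  delta_rot=[
    [0, 0, 0],
    [0, 0, 0],
    [0, 0, 0],
    [0, 0, 0],
    [0, 0, 0],
    [0, 0, 0],
    [0, 0, 0],
    [0, 0, 0],
  ],
  jaw=[1, 1, 1, 1, 1, 1, 1, 1],
)

```text
t: 7.95
eef_pos: [655.0, -123.1, 241.1]
eef_rot: [0.98, 0.198, 0.0, 0.0]
force: [0.3, -1.1, -0.5]
grip_width: 0.2
finger_force: 0.0
```

Request:
step_arm(
  dp=[
    [0.03, -0.033, 0],
    [0.062, -0.069, 0],
    [0.062, -0.069, 0],
    [0.062, -0.069, 0],
    [0.062, -0.069, 0],
  ],
  delta_rot=[
    [0, 0, 0],
    [0, 0, 0],
    [0, 0, 0],
    [0, 0, 0],
    [0, 0, 0],
  ],
  jaw=[1, 1, 1, 1, 1],
)

```text
t: 8.45
eef_pos: [684.8, -37.6, 240.6]
eef_rot: [0.98, 0.198, -0.0, 0.0]
force: [0.7, -0.4, 0.2]
grip_width: -0.3
finger_force: 0.0
```

```bash
python3 - <<'E'
from h import *
look('w3')
E
```

```text
8.45 [684.8 -37.6 240.6] [ 0.98   0.198 -0.     0.   ] -0.29085788971595083 [ 0.69775148 -0.43329013  0.16511881]
```

View pics/w3.png

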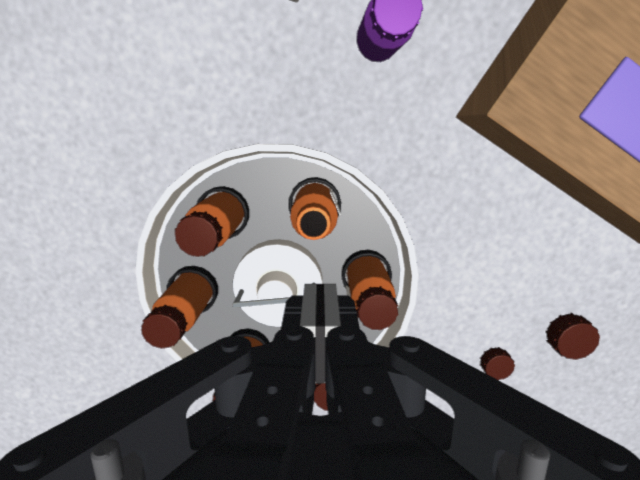

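The mouth is at (314,222), and its two neighbours both have caps.

```bash
python3 - <<'E'
from h import *
z=np.load('pics/w3.npz');c=vision.get_calibration('wrist')
for u,v,h in [(314,222,90),(197,236,96),(379,310,96)]:
    p=plane(c,u,v,h,z['W']);print(p.round(1),shift(z['T'],p).round(1))
E
```

```text
[686.  -32.7  90. ] [  3.1  -4.1 150.6]
[642.9  45.4  96. ] [ -6.3 -92.8 144.6]
[ 640.  -108.8   96. ] [-68.8  48.2 144.7]
```

Request:
step_arm(
  dp=[
    [0.003, -0.004, 0.03],
    [0.003, -0.004, 0.06],
    [0.003, -0.004, 0.085],
    [0.003, -0.004, 0.1],
    [0.003, -0.004, 0.107],
    [0.003, -0.004, 0.107],
    [0.003, -0.004, 0.107],
    [0.003, -0.004, 0.107],
  ],
  delta_rot=[
    [0, 0, 0],
    [0, 0, 0],
    [0, 0, 0],
    [0, 0, 0],
    [0, 0, 0],
    [0, 0, 0],
    [0, 0, 0],
    [0, 0, 0],
  ],
  jaw=[1, 1, 1, 1, 1, 1, 1, 1],
)

```text
t: 9.3
eef_pos: [687.6, -32.3, 135.8]
eef_rot: [0.98, 0.198, 0.002, 0.0]
force: [-0.1, -0.5, 0.2]
grip_width: 0.0
finger_force: 0.0
```

Request:
step_arm(
  dp=[
    [0, 0, 0],
    [0, 0, 0],
    [0, 0, 0],
    [0, 0, 0],
    [0, 0, 0],
    [0, 0, 0],
    [0, 0, 0],
    [0, 0, 0],
  ],
  delta_rot=[
    [0, 0, 0],
    [0, 0, 0],
    [0, 0, 0],
    [0, 0, 0],
    [0, 0, 0],
    [0, 0, 0],
    [0, 0, 0],
    [0, 0, 0],
  ],
  jaw=[1, 1, 1, 1, 1, 1, 1, 1],
)

```text
t: 10.1
eef_pos: [686.3, -32.0, 133.7]
eef_rot: [0.98, 0.198, -0.0, -0.0]
force: [1.2, 0.8, 0.1]
grip_width: 0.3
finger_force: 0.0
```

```bash
python3 - <<'E'
from cell import monitor, manip
s=monitor.sense();p=s['eef_pos'];print(s['t'],p,s['force'])
if abs(p[0]-686)<8 and abs(p[1]+32.7)<8 and 120<p[2]<145: print(manip.hand_in())
E
```

```text
10.1 [686.26095982 -32.00415445 133.6957553 ] [1.17933467 0.8426816  0.10255702]
the job is handed in; nothing more can be done
None
```

I pressed the call button to its stop, pointed at the small brown cap for over two seconds, then handed the job in at about 10 s while pointing about 41 mm above the open bottle's mouth; no verdict came back.

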